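Slide the chip guard over its spring button until it locks

TASK

Lock the lathe's chip guard in its working position: slide the blue guard sleeve along the square steel bar up to the brass spring button, press the button down flush and, keeping it down, slide the sleeve over it until the button pops up through the hole in the sleeve's top; then let go. Work gently, never pressing or shoving any part of the guard stand hard (keep below about 30 N), and do not knock the other things on the bench about.

Things in the scene. Friction and masses are not known exactly. Their poses are not given: they have to be found in the camera images.
- stand: Guard stand, fixed to the bench: grey foot 90 x 460 x 14 mm, a column (50 x 26 mm, 179 mm high) at local y -205 and +205 mm, and a level square steel bar 30 x 30 mm along its y axis (local x 0). Origin: centre of the foot's underside, z up. The bar's upper face is nominally 165 mm above the bench; pressed, it springs down about 1 mm per 20 N.
- button_seat (a point): Point fixed to the stand at local (0, 50, 165) mm: the middle of the button in plan, on the bar's nominal upper face. The bar was clamped by hand: it really sits up to 8 mm higher or lower than this, with guard and button, and no reading shows it.
- guard_zero (a point): Point fixed to the stand at local (0, -110, 165) mm, where the middle of the sleeve's length is when joint guard reads 0. Sleeve: blue, square, around the bar, 48 long x 42 wide, an upright rib at each end (36 wide, 7 thick, outer faces 48 apart, tops 40 above the bar's upper face). Straddle the ribs lengthwise or push from behind.
- guard (a joint): Slide of the guard towards the stand's +y, m, 0 to 0.200; starts at 0 to 0.080. Drags with 2.5 N, stays where left. Leading edge (rounded 3 mm) meets the button at 0.1285. Top wall, 1.5 to 6.5 mm above the bar, has a hole 20 mm along the bar x 19 mm at mid-length: button central at 0.160, play 2.5 mm. A clear shield, 150 mm wide, hangs on the +x side, below the bar's top.
- button (a joint): Depth the button is pressed, m: 0 up, 0.009 flush with the bar's top. Brass, 15 mm along the bar x 11 mm, upright sides, 9 mm tall; 3 N to start, 7.5 N when flush. Raised it blocks the sleeve; pressed to within 2 mm of flush it lets the sleeve's edge over it. Under the sleeve's top wall it stays near 0.0075; under the hole it springs up, 2.5 mm proud of the wall.
- wax_tin: small grey round jar with a brass lid, 68 mm across, 36 mm high (bystander, leave it; origin at its underside).
- bowl_blank: pale wooden bowl blank, 92 mm across, 45 mm high (bystander, leave it; origin at its underside).
- live_centre: steel cone on a 38 mm round base, 46 mm high (bystander, leave it; origin at its underside).
- gouge: woodturning gouge lying down, dark wooden handle 200 mm, steel shaft 155 mm; its steel points along x from the ferrule (bystander, leave it; origin at its underside).
- parting_tool: shorter turning tool lying down, brown wooden handle 180 mm, steel shaft 125 mm; its steel points along x from the ferrule (bystander, leave it; origin at its underside).
- chuck_key: dark steel T-shaped key lying down, 90 by 80 mm (bystander, leave it; origin at its underside).
- sanding_block: cork block 70 x 45 x 28 mm (bystander, leave it; origin at its underside).

How it is judged:
On the way, in this order (a step that is already met when the one before it is completed fails the run):
1. the guard's leading edge has been brought to within about 30 mm of the button (value of joint guard above 0.1 m).
2. the button is pressed to within 2.5 mm of flush while the sleeve is still short of it or just at its edge (value of joint button above 0.0065 m and value of joint guard between 0.1 and 0.1335 m), for 0.05 s.
3. the sleeve's leading part covers the button (value of joint button above 0.006 m and value of joint guard between 0.1365 and 0.154 m).
At the end, for the whole second after the job is handed in: The button stands up through the hole in the sleeve (pressed less than 1.5 mm), the guard joint reads 0.160 within 3.5 mm and is at rest, and the other things lie where they were (within 25 mm) (value of joint guard between 0.1565 and 0.1635 m and value of joint button below 0.0015 m and velocity of joint guard between -0.01 and 0.01 m/s); the robot touches nothing.
It fails at once if the robot presses or pushes on the stand, bar, button or guard with more than 30 N (contact force between any of the fingers, the arm and stand above 30 N).
It fails at once if another thing on the bench is moved by more than 25 mm (distance of any of wax_tin, bowl_blank, live_centre, gouge, parting_tool, chuck_key, sanding_block from where it was at the start of the episode above 0.025 m).
It also fails if it takes over 67 s, if anything falls off the work surface, if the arm or the gripper's body presses on something with over 40 N, if the wrist force passes 120 N, or if a joint passes its speed limit or range.

ROBOT

A 6-joint arm with a two-finger parallel gripper is mounted at the origin on the work surface. World frame = base frame: x ahead of the robot, y to its left, z up, the work surface at z = 0. Lengths are in m, angles in rad, forces in N, time in s.
With the tool pointing down it reaches from about 0.275 to 0.725 m from the base axis. Payload 15.9 kg.
Tool frame: the origin (TCP) lies on the centre line of the jaws, within the pads' length; the fingertips stand 19 mm ahead of it and the grasp point (between the pads) is the TCP (ctrl.tips_ahead is the distance from the TCP to the fingertips, in m); z points along the fingers, x is the direction in which the jaws open and shut, and the axes are right-handed (so a half turn about z gives the same grasp; the last joint's range is limited). The gripper opens to 85 mm and grips with 20 to 120 N. Pads are 22 mm wide; open, the fingers measure 114 mm over their backs; the gripper's body (76 mm by 85 mm) begins 54 mm behind the grasp point. The pads swing forward as they close: fully open they stand 13 mm farther back than shut.
Start: joints at [1.284, 0.213, -0.034, 1.323, 0, 1.571], TCP at [0.141, 0.48, 0.25] pointing down, gripper open.
Joint ranges: [-2.98, 2.98], [-0.74, 1.72], [-1.14, 1.35], [-2.1, 2.04], [-1.57, 1.44], [-3.14, 3.14]. Speed limits (rad/s): [1.89, 1.89, 2.39, 2.57, 3.14, 3.14].

INTERFACE

Orientations are given as [roll, pitch, yaw] about the fixed x, y, z axes, in that order (R = Rz(yaw) Ry(pitch) Rx(roll)).
In Python, from cell import sensors, get_image, camera_info, ctrl, models gives the robot as it stands. The module is installed in compiled form; this text tells all that it offers.
- The arm moves only by the shell command python3 -m jog 'ROWS' [FORCE]. ROWS is JSON, one flat list of numbers, 7 for each row, row after row: the shift along the tool's x, y, z in cm, then the turn, a rotation vector about the tool's x, y, z in rad, then the finger opening in cm, from 0 to 8.54. A call has 1 to 10 rows; each row shifts and turns the pose as measured when the row begins, along the tool's axes as they then stand; what a row does not reach is not made up. A row lasts 1/8 s, in which the tool goes at most 62.5 mm and 10.7 degrees, less where a joint would pass 70% of its speed; a pose out of reach is approached as far as the arm can. A call with a gripper value outside its range is refused whole. The fingers move at their own pace and stop on an object; FORCE is the grip in N (left out, the last holds). Time passes only in rows, so rows that do not move let the fingers close. It gives the time, the measured TCP pose, the force and the opening at its end, in the units of the state.
- sensors.read_state(): the state, without advancing time (a new reading comes with each control period).
- get_image(name): name is "scene" or "top"; returns the picture (400x640x3 uint8, red, green, blue); there is no depth.
- camera_info(name): a dict with "camera_matrix" (3x3 intrinsics, pixels), "pose" (4x4, takes a point from camera to world coordinates). Camera axes: x right, y down, z forward; pixel columns grow to the right and rows downward; lengths in m; the calibration is good to about 2 mm. A picture is of the moment at which its call begins. camera_info takes no time and is no camera call.
- ctrl.close_job(): hands the job in, once; it reports no verdict.
Trained networks look in the newest picture that a camera, given by its name, has taken for a name from the list of things; names that differ only in an ending like _2 or _b are one class to them, and where a whole thing is asked for, a point or a joint stands for the part that bears it (a point fixed in the world has none). Each returns a list of dicts, best first, with "conf" (0 to 1); they miss things now and then, are a little off and sometimes report something else, mostly with a low value. They report only what shows in the picture. A call takes as long as a camera call.
- models.find_in(camera, target): "position" ([x, y, z] in m, in world coordinates, good to about 4 mm: the middle of the surface that is visible of it).
- models.pinpoint(camera, target): "position" ([x, y, z] in m, in world coordinates, good to about 4 mm: a listed point, or the origin of a listed thing).
The state is a dict: "t": time; "joints": joint angles; "joint_velocities": joint speeds; "tau": joint torques, N m; "ee_pos": TCP position; "tcp_rot": TCP orientation; "contact_force": force on the tool from outside, world axes, zero at the start; "wrist_torque": the same for the moment, N m; "finger_gap": opening from 0.0 (shut) to 1.0 (fully open).
Only numpy, scipy, OpenCV 4.12 (cv2) and the standard library are available. Lean on these libraries where they do the work, as an engineer would, in place of code of your own. Each camera call takes 0.05 s, during which the arm holds its last target.

## Working session

There is one attempt and no reset: what is moved stays moved. The work goes in short steps, Python scripts to look and compute and a shell command to move; the robot and the scene stay as the last step left them, time stands still between calls to the robot, and variables do not carry over. Pictures are saved under pics/ and viewed, and the job is handed in when it is done.

```bash
ls; mkdir -p pics; python3 - <<'E'
from cell import sensors,get_image,camera_info,ctrl,models
import cv2,numpy as np
np.set_printoptions(precision=4,suppress=True)
for c in("scene","top"):
    im=get_image(c); cv2.imwrite(f"pics/{c}0.png",im[:,:,::-1])
    i=camera_info(c); print(c,i["camera_matrix"],i["pose"])
    for t in("stand","button_seat","guard_zero","button"):
        print(t,models.pinpoint(c,t)[:2])
    for t in("guard","button"): print("find",t,models.find_in(c,t)[:2])
print(sensors.read_state(),ctrl.tips_ahead)
E
```

```text
pics
scene [[423.0977   0.     320.1868]
 [  0.     423.0977 206.0207]
 [  0.       0.       1.    ]] [[-0.8605  0.3263 -0.3912  1.1091]
 [ 0.5094  0.5546 -0.658   0.9953]
 [ 0.0022 -0.7655 -0.6435  1.065 ]
 [ 0.      0.      0.      1.    ]]
stand [{'position': [0.5668, -0.0588, 0.0023], 'conf': 0.68}]
button_seat [{'position': [0.579, -0.011, 0.1678], 'conf': 0.92}, {'position': [0.5648, -0.0576, -0.0029], 'conf': 0.2}]
guard_zero [{'position': [0.5326, -0.1592, 0.1622], 'conf': 0.62}]Traceback (most recent call last):
  File "<stdin>", line 8, in <module>
ValueError: it knows: bowl_blank, button_seat, chuck_key, gouge, guard_zero, live_centre, parting_tool, sanding_block, stand, wax_tin
```

```bash
python3 - <<'E'
from cell import sensors,get_image,camera_info,ctrl,models
import cv2,numpy as np
np.set_printoptions(precision=4,suppress=True)
i=camera_info("top"); print(i["camera_matrix"],i["pose"])
im=get_image("top"); cv2.imwrite(f"pics/top0.png",im[:,:,::-1])
for t in("stand","button_seat","guard_zero"):
        print(t,models.pinpoint("top",t)[:2])
for t in("guard_zero","button_seat","stand"):
  try: print("find",t,models.find_in("top",t)[:2])
  except Exception as e: print(e)
print(sensors.read_state(),ctrl.tips_ahead)
E
```

```text
[[498.5      0.     317.6972]
 [  0.     498.5    197.8471]
 [  0.       0.       1.    ]] [[ 0.0028 -0.9963  0.0855  0.4179]
 [-1.     -0.0035 -0.0078  0.0453]
 [ 0.0081 -0.0854 -0.9963  1.5875]
 [ 0.      0.      0.      1.    ]]
stand [{'position': [0.5642, -0.056, -0.0015], 'conf': 0.87}]
button_seat [{'position': [0.5739, -0.0087, 0.1666], 'conf': 0.74}]
guard_zero [{'position': [0.5284, -0.1637, 0.1656], 'conf': 0.6}]
find guard_zero [{'position': [0.5558, -0.0791, 0.1098], 'conf': 0.9}]
find button_seat [{'position': [0.559, -0.0804, 0.112], 'conf': 0.63}]
find stand [{'position': [0.5596, -0.0762, 0.1097], 'conf': 0.62}]
{'t': 0.55, 'joints': array([ 1.284 ,  0.2129, -0.0344,  1.3235,  0.    ,  1.5708]), 'joint_velocities': array([-0.0002, -0.0006, -0.0004,  0.0006,  0.0001,  0.0004]), 'tau': array([  0.0021, -68.5609,  48.715 ,   0.0016,   0.0003,   0.    ]), 'ee_pos': array([0.1414, 0.4796, 0.2503]), 'tcp_rot': array([-3.1416,  0.    ,  1.284 ]), 'contact_force': array([-0.8144,  0.1033, -0.1089]), 'wrist_torque': array([-0.0227,  0.0106,  0.0259]), 'finger_gap': 1.0016787686278608} 0.019
```

View pics/scene0.png

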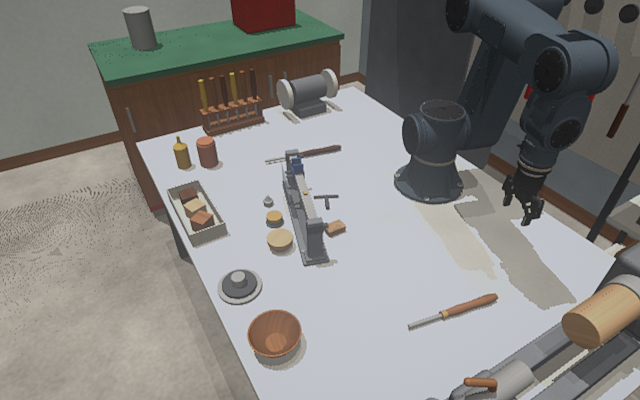

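View pics/top0.png

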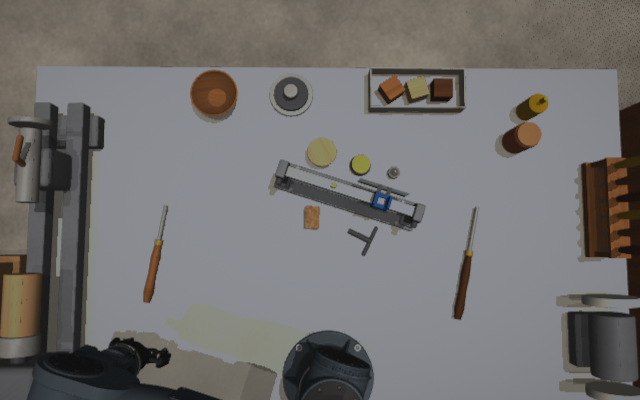

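```bash
python3 - <<'E'
import cv2
im=cv2.imread("pics/top0.png"); c=im[140:250,260:440]; cv2.imwrite("pics/topz.png",cv2.resize(c,None,fx=4.4,fy=4.4,interpolation=cv2.INTER_CUBIC))
im=cv2.imread("pics/scene0.png"); c=im[135:275,250:380]; cv2.imwrite("pics/scz.png",cv2.resize(c,None,fx=4.2,fy=4.2,interpolation=cv2.INTER_CUBIC))
E
```

```text
(no output)
```

View pics/topz.png

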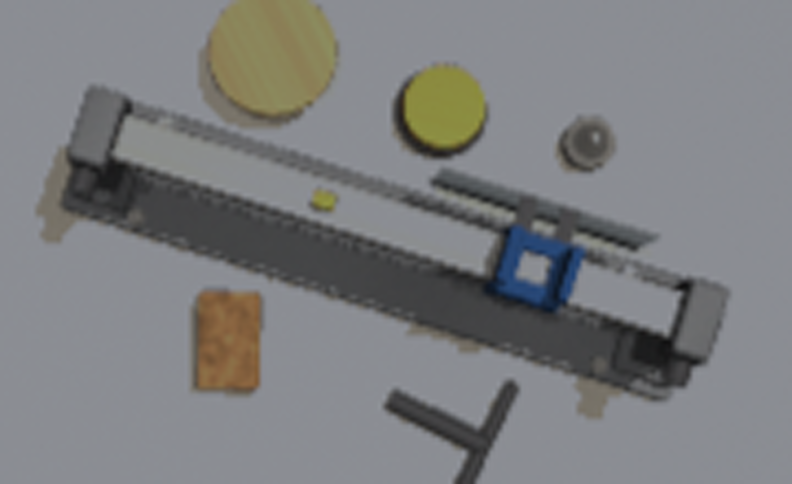

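View pics/scz.png

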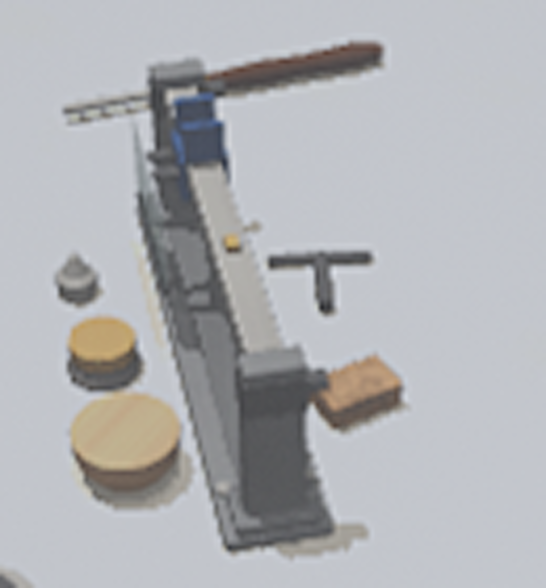

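```bash
cat > h.py <<'E'
import numpy as np,cv2
np.set_printoptions(precision=4,suppress=True)
from cell import sensors,get_image,camera_info,ctrl,models
I={c:camera_info(c) for c in("scene","top")}
def P(c):
    T=np.linalg.inv(I[c]["pose"]); return I[c]["camera_matrix"]@T[:3]
def proj(c,X):
    p=P(c)@np.append(X,1); return p[:2]/p[2]
def ray(c,u):
    T=I[c]["pose"]; d=T[:3,:3]@np.linalg.inv(I[c]["camera_matrix"])@np.array([u[0],u[1],1]); return T[:3,3],d
def atz(c,u,z):
    o,d=ray(c,u); return o+d*(z-o[2])/d[2]
def tri(a,b):
    X=cv2.triangulatePoints(P("scene"),P("top"),np.array(a,float).reshape(2,1),np.array(b,float).reshape(2,1)).ravel(); return X[:3]/X[3]
E
python3 - <<'E'
from h import *
B={}
for c,box in(("scene",(295,185,312,200)),("top",(326,178,341,192))):
    im=cv2.imread(f"pics/{c}0.png"); x0,y0,x1,y1=box
    h=cv2.cvtColor(im,cv2.COLOR_BGR2HSV)[y0:y1,x0:x1]
    w=np.clip(h[...,1].astype(float)-70,0,None); ys,xs=np.mgrid[y0:y1,x0:x1]
    B[c]=np.array([(w*xs).sum(),(w*ys).sum()])/w.sum(); print(c,B[c],(w>0).sum())
    hh=cv2.cvtColor(im,cv2.COLOR_BGR2HSV); m=(hh[...,0]>100)&(hh[...,0]<125)&(hh[...,1]>130)
    if c=="top": m[:150]=0;m[250:]=0;m[:,:340]=0;m[:,430:]=0
    yy,xx=np.nonzero(m); print("blue",xx.min(),xx.max(),yy.min(),yy.max(),xx.mean(),yy.mean())
X=tri(B["scene"],B["top"]);print("button",X, [proj(c,X)-B[c] for c in B])
# column tops in top view, zoom -> px
def z(u,v): return (260+u/4.4,140+v/4.4)
# bar edges (top face z .165)
for n,u in dict(barU1=(125,112),barL1=(117,158),barU2=(500,218),barL2=(490,262),colLtl=(93,88),colLtr=(130,97),colRtl=(690,280),colRtr=(730,290),sl1=(512,228),sl2=(578,245),sl3=(570,310),sl4=(492,290)).items():
    print(n,atz("top",z(*u),.179 if n[0]=='c' else .17))
E
```

```text
scene [304.6116 192.2397] 10Traceback (most recent call last):
  File "<stdin>", line 10, in <module>
    return umr_minimum(a, axis, None, out, keepdims, initial, where)
ValueError: zero-size array to reduction operation minimum which has no identity
```

```bash
python3 - <<'E'
from h import *
B={}
for c,box in(("scene",(295,185,312,200)),("top",(326,178,341,192))):
    im=cv2.imread(f"pics/{c}0.png"); x0,y0,x1,y1=box
    h=cv2.cvtColor(im,cv2.COLOR_BGR2HSV)[y0:y1,x0:x1]
    w=np.clip(h[...,1].astype(float)-70,0,None); ys,xs=np.mgrid[y0:y1,x0:x1]
    B[c]=np.array([(w*xs).sum(),(w*ys).sum()])/w.sum(); print(c,B[c],(w>0).sum())
X=tri(B["scene"],B["top"]);print("button",X, [proj(c,X)-B[c] for c in B])
def z(u,v): return (260+(u+.5)/4.4-.5,140+(v+.5)/4.4-.5)
for n,u in dict(barU1=(125,112),barL1=(117,158),barU2=(500,218),barL2=(490,262),colLtl=(93,88),colLtr=(130,97),colRtl=(690,280),colRtr=(730,290)).items():
    print(n,atz("top",z(*u),.179 if n[0]=='c' else .165))
im=cv2.imread("pics/top0.png"); c=im[170:225,340:420]; cv2.imwrite("pics/topy.png",cv2.resize(c,None,fx=10,fy=10,interpolation=cv2.INTER_NEAREST))
im=cv2.imread("pics/scene0.png"); c=im[140:200,280:320]; cv2.imwrite("pics/scy.png",cv2.resize(c,None,fx=10,fy=10,interpolation=cv2.INTER_NEAREST))
E
```

```text
scene [304.6116 192.2397] 10
top [333.2253 185.2612] 20
button [ 0.575  -0.0097  0.1708] [array([-0.3166, -0.0376]), array([-0.1504,  0.2294])]
barU1 [0.6343 0.1198 0.165 ]
barL1 [0.604  0.1248 0.165 ]
barU2 [ 0.5655 -0.1253  0.165 ]
barL2 [ 0.5366 -0.1186  0.165 ]
colLtl [0.6478 0.14   0.179 ]
colLtr [0.642  0.1159 0.179 ]
colRtl [ 0.5243 -0.246   0.179 ]
colRtr [ 0.5179 -0.2717  0.179 ]
```

View pics/topy.png

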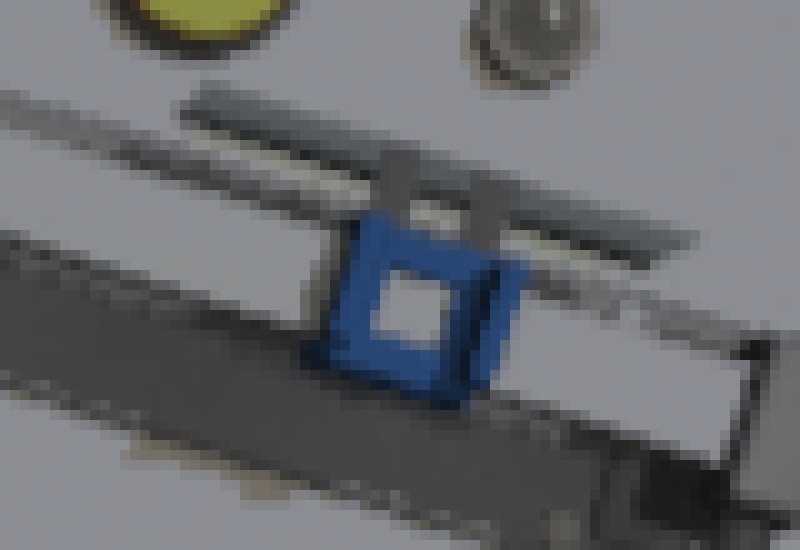

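View pics/scy.png

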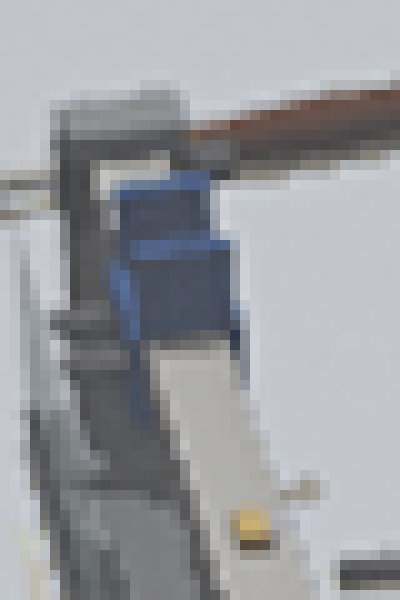

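```bash
python3 - <<'E'
from h import *
im=cv2.imread("pics/top0.png"); g=cv2.cvtColor(im,cv2.COLOR_BGR2GRAY).astype(float)
# lower edge of bar: columns 292..368, search
for (a,b,s) in((292,326,1),(338,366,1),):
  pass
pts=[];ptu=[]
for x in range(294,366):
    if 328<x<340: continue
    yc=166+ (x-294)*0.27+2  # approx bar centre
    ys=np.arange(int(yc)-2,int(yc)+13); p=g[ys,x]; d=-np.diff(p); k=d.argmax()
    if d[k]>30:
        sl=slice(max(k-1,0),k+2); pts.append((x,(ys[:-1][sl]*d[sl]).sum()/d[sl].sum()+.5))
pts=np.array(pts); print(len(pts))
vx,vy,x0,y0=cv2.fitLine(pts.astype(np.float32),cv2.DIST_HUBER,0,.01,.01).ravel(); print(vy/vx, np.abs((pts[:,1]-y0)-(pts[:,0]-x0)*vy/vx).mean())
f=lambda x:(x,y0+(x-x0)*vy/vx)
A,Bq=atz("top",f(294),.165),atz("top",f(366),.165); d=A-Bq; yaw=np.degrees(np.arctan2(d[1],d[0])); print(A,Bq,"axis deg",yaw)
for Y in(yaw,72.3,73.1):
  y=np.array([np.cos(np.radians(Y)),np.sin(np.radians(Y)),0]); xh=np.array([y[1],-y[0],0])
  b=np.array([.5748,-.0096,.17]); h=atz("top",(381.0,200.3),.168)
  print(Y,"hole",h,"along from button",(b-h)@y,"g",.16-(b-h)@y,"lateral hole",(h-b)@xh,"edge lateral",(A-b)@xh,(Bq-b)@xh)
E
```

```text
43
0.0846322 1.9344683355880696
[0.5884 0.1023 0.165 ] [ 0.5716 -0.1045  0.165 ] axis deg 85.34612497684152
85.34612497684152 hole [ 0.5332 -0.1469  0.168 ] along from button 0.14021999920301115 g 0.019780000796988856 lateral hole -0.030298784483898358 edge lateral 0.004521278357218297 0.004521278357218273
72.3 hole [ 0.5332 -0.1469  0.168 ] along from button 0.1434402402474591 g 0.016559759752540898 lateral hole 0.002135882825761089 edge lateral -0.02102612600676113 0.0258129751132598
73.1 hole [ 0.5332 -0.1469  0.168 ] along from button 0.1434560798491319 g 0.016543920150868113 lateral hole 0.00013293612624128533 edge lateral -0.019477486760909136 0.024534735329462574
```

```bash
python3 -m jog '[-4.05,4.6,-0.2,0,0,0.008,7.0, -4.05,4.6,-0.2,0,0,0,7.0, -4.05,4.6,-0.2,0,0,0,7.0, -4.05,4.6,-0.2,0,0,0,7.0, -4.05,4.6,-0.2,0,0,0,7.0, -4.05,4.6,-0.2,0,0,0,7.0, -4.05,4.6,-0.2,0,0,0,7.0, -4.05,4.6,-0.2,0,0,0,7.0]' 20
```

```text
t: 1.55
ee_pos: [0.4039, 0.0568, 0.267]
tcp_rot: [3.138, -0.003, 1.284]
contact_force: [1.3, 1.8, -0.1]
finger_gap: 0.818
```

```bash
python3 -m jog '[-3.8,4.4,0,0,0,0.008,7.0, -3.8,4.4,0,0,0,0,7.0, -3.8,4.4,0,0,0,0,7.0, -3.0,3.4,0,0,0,0,7.0, 0,0,0,0,0,0,7.0]'; cat > st.py <<'E'
from h import *
s=sensors.read_state(); Y=1.2758
y=np.array([np.cos(Y),np.sin(Y),0]); xh=np.array([y[1],-y[0],0])
b=np.array([.5748,-.0096,0]); p=s["ee_pos"]
cy,sy=np.cos(s["tcp_rot"][2]),np.sin(s["tcp_rot"][2])
print("t",s["t"],"tcp",p,"rot",s["tcp_rot"],"F",s["contact_force"],"F along bar %.2f"%(s["contact_force"]@y),"gap %.2f mm"%(s["finger_gap"]*85.4))
print("along: tcp g-equiv %.4f  lateral %.4f"%(.16+(p-b)@y,(p-b)@xh), "yaw err(tool z turn) %.4f"%(s["tcp_rot"][2]-Y))
E
python3 st.py
```

```text
t: 2.17
ee_pos: [0.5252, -0.1403, 0.2669]
tcp_rot: [3.137, -0.003, 1.27]
contact_force: [0.0, 0.2, -0.8]
finger_gap: 0.817
t 2.175 tcp [ 0.5252 -0.1403  0.2669] rot [ 3.1366 -0.0033  1.2699] F [ 0.0498  0.2208 -0.8302] F along bar 0.23 gap 69.79 mm
along: tcp g-equiv 0.0206  lateral -0.0095 yaw err(tool z turn) -0.0059
```

```bash
python3 -m jog '[-0.4,0.95,0,0.005,-0.003,-0.006,7.0, 0,0,0,0,0,0,7.0]'; python3 st.py; python3 - <<'E'
from h import *
for c,b,f in(("top",(330,150,440,240),6),("scene",(255,100,345,215),5)):
    im=get_image(c)[:,:,::-1]; x0,y0,x1,y1=b
    cv2.imwrite(f"pics/{c}1.png",cv2.resize(im[y0:y1,x0:x1],None,fx=f,fy=f,interpolation=cv2.INTER_CUBIC))
E
```

```text
t: 2.42
ee_pos: [0.5332, -0.1465, 0.267]
tcp_rot: [-3.141, -0.0, 1.277]
contact_force: [0.2, 0.2, -0.4]
finger_gap: 0.82
t 2.425 tcp [ 0.5332 -0.1465  0.267 ] rot [-3.1408 -0.0003  1.2768] F [ 0.1774  0.1509 -0.371 ] F along bar 0.20 gap 70.01 mm
along: tcp g-equiv 0.0169  lateral 0.0000 yaw err(tool z turn) 0.0010
```

View pics/scene1.png

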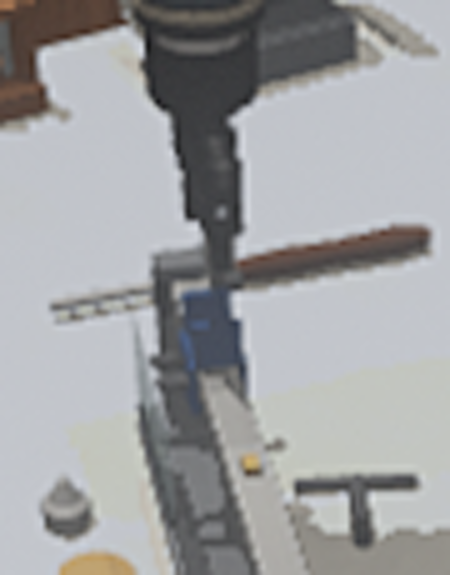

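View pics/top1.png

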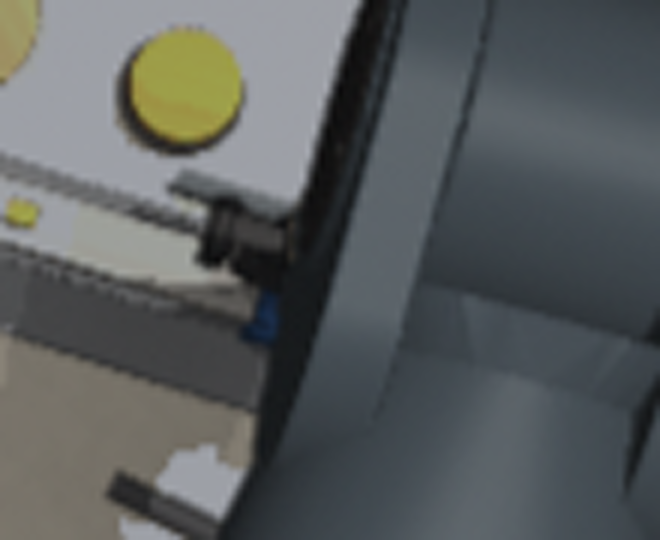

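```bash
python3 -m jog '[0,0,1.5,0,0,0,7.0, 0,0,1.5,0,0,0,7.0, 0,0,0.3,0,0,0,7.0,0,0,0.3,0,0,0,7.0]'; python3 -m jog '[0,0,0.3,0,0,0,7.0,0,0,0.3,0,0,0,7.0]';python3 -m jog '[0,0,0.3,0,0,0,7.0,0,0,0.3,0,0,0,7.0]'; python3 st.py
```

```text
t: 3.02
ee_pos: [0.5321, -0.1443, 0.2292]
tcp_rot: [3.142, -0.001, 1.279]
contact_force: [0.2, 0.7, 0.7]
finger_gap: 0.823
t: 3.28
ee_pos: [0.5323, -0.1442, 0.2232]
tcp_rot: [3.141, -0.001, 1.279]
contact_force: [-0.3, -0.1, -0.1]
finger_gap: 0.821
t: 3.52
ee_pos: [0.5324, -0.1443, 0.217]
tcp_rot: [3.14, -0.001, 1.279]
contact_force: [-0.1, -0.4, -0.2]
finger_gap: 0.819
t 3.525 tcp [ 0.5324 -0.1443  0.217 ] rot [ 3.1404 -0.0006  1.2793] F [-0.1049 -0.427  -0.1914] F along bar -0.44 gap 69.98 mm
along: tcp g-equiv 0.0188  lateral -0.0014 yaw err(tool z turn) 0.0035
```

```bash
python3 -m jog '[0,0,0.4,0,0,0,7.0,0,0,0.4,0,0,0,7.0,0,0,0.4,0,0,0,7.0]';python3 -m jog '[0,0,0,0,0,0,5.8,0,0,0,0,0,0,5.8]';  python3 st.py
```

```text
t: 3.9
ee_pos: [0.5325, -0.1443, 0.2042]
tcp_rot: [3.14, -0.001, 1.279]
contact_force: [0.0, -0.3, -0.8]
finger_gap: 0.823
t: 4.15
ee_pos: [0.5323, -0.1443, 0.2039]
tcp_rot: [3.141, -0.001, 1.279]
contact_force: [0.2, 0.3, 0.3]
finger_gap: 0.682
t 4.15 tcp [ 0.5323 -0.1443  0.2039] rot [ 3.1408 -0.0006  1.2792] F [0.2279 0.2697 0.2795] F along bar 0.32 gap 58.24 mm
along: tcp g-equiv 0.0188  lateral -0.0015 yaw err(tool z turn) 0.0034
```

```bash
python3 -m jog '[0,0.1,0.4,0,0,0.003,5.2,0,0,0.4,0,0,0,5.2,0,0,0.2,0,0,0,5.2]';  python3 st.py;python3 -m jog '[0,0,0.15,0,0,0,5.2]';python3 -m jog '[0,0,0.15,0,0,0,5.2]';
```

```text
t: 4.53
ee_pos: [0.5335, -0.1448, 0.1935]
tcp_rot: [3.14, -0.0, 1.276]
contact_force: [0.2, 0.0, 0.8]
finger_gap: 0.611
t 4.525 tcp [ 0.5335 -0.1448  0.1935] rot [ 3.1403 -0.0003  1.2759] F [0.247  0.0111 0.8341] F along bar 0.08 gap 52.20 mm
along: tcp g-equiv 0.0186  lateral -0.0002 yaw err(tool z turn) 0.0001
t: 4.65
ee_pos: [0.5334, -0.1448, 0.1918]
tcp_rot: [3.14, -0.0, 1.276]
contact_force: [-0.3, -0.1, 1.3]
finger_gap: 0.612
t: 4.78
ee_pos: [0.5335, -0.1448, 0.1903]
tcp_rot: [3.14, -0.0, 1.276]
contact_force: [-0.1, 0.9, 1.2]
finger_gap: 0.607
```

```bash
for i in 1 ; do python3 -m jog '[0,0,0.1,0,0,0,5.2]'; done | egrep 'ee|force'; python3 -m jog '[0,0,0.1,0,0,0,5.2]'| egrep 'ee|force';python3 -m jog '[0,0,0.1,0,0,0,5.2]'| egrep 'ee|force'
```

```text
ee_pos: [0.5335, -0.1448, 0.1892]
contact_force: [0.3, -0.8, -0.2]
ee_pos: [0.5335, -0.1448, 0.1882]
contact_force: [-0.6, -0.3, 0.3]
ee_pos: [0.5335, -0.1448, 0.1871]
contact_force: [-0.1, -0.9, 0.4]
```

```bash
python3 -m jog '[0,0,0.1,0,0,0,5.2]'| egrep 'ee|force';python3 -m jog '[0,0,0.1,0,0,0,5.2]'| egrep 'ee|force'
```

```text
ee_pos: [0.5335, -0.1448, 0.1861]
contact_force: [0.1, -1.0, 1.1]
ee_pos: [0.5335, -0.1448, 0.185]
contact_force: [-0.7, 0.3, -0.3]
```

```bash
python3 -m jog '[0,0,0.1,0,0,0,5.2]'| egrep 'ee|force'
```

```text
ee_pos: [0.5335, -0.1448, 0.1839]
contact_force: [-0.2, -0.7, -0.0]
```

```bash
python3 -m jog '[0,0,0.1,0,0,0,5.2]'| egrep 'ee|force'
```

```text
ee_pos: [0.5335, -0.1448, 0.1829]
contact_force: [-0.1, 0.6, 0.5]
```

```bash
python3 -m jog '[0,0,0.1,0,0,0,5.2]'| egrep 'ee|force'
```

```text
ee_pos: [0.5335, -0.1448, 0.1818]
contact_force: [-0.0, -1.0, 1.6]
```

```bash
python3 -m jog '[0,0,0.1,0,0,0,5.2]'| egrep 'ee|force'
```

```text
ee_pos: [0.5335, -0.1448, 0.1808]
contact_force: [0.4, -1.1, 0.5]
```

```bash
python3 -m jog '[0,0,0.08,0,0,0,5.2]'| egrep 'ee|force'
```

```text
ee_pos: [0.5336, -0.1448, 0.18]
contact_force: [-2.1, -0.1, 4.7]
```

```bash
python3 - <<'E'
from h import *
for c,b,f in(("top",(330,150,440,240),6),("scene",(265,120,345,205),7)):
    im=get_image(c)[:,:,::-1]; x0,y0,x1,y1=b
    cv2.imwrite(f"pics/{c}2.png",cv2.resize(im[y0:y1,x0:x1],None,fx=f,fy=f,interpolation=cv2.INTER_CUBIC))
E
```

```text
(no output)
```

View pics/scene2.png

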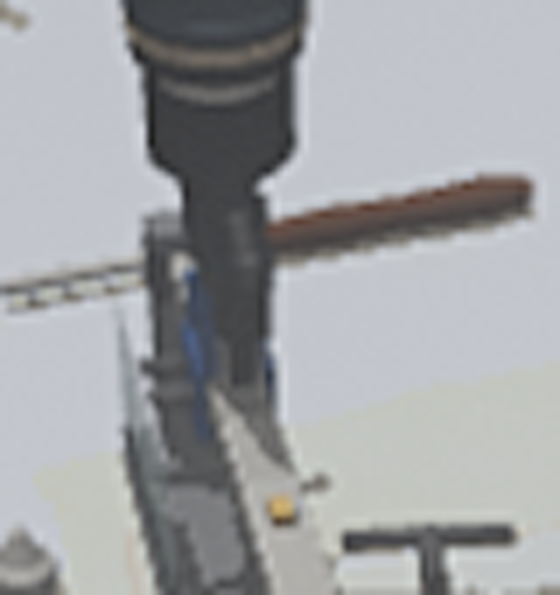

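```bash
python3 st.py; python3 -m jog '[0,0,-0.7,0,0,0,5.2, 0,0,-0.7,0,0,0,5.2, 0.3,0,0,0,0,0,5.2, 0.6,0,0,0,0,0,5.2, 0.6,0,0,0,0,0,5.2]'; python3 st.py
```

```text
t 6.125 tcp [ 0.5335 -0.1448  0.18  ] rot [ 3.14   -0.0003  1.276 ] F [-1.6585 -1.1912  3.0638] F along bar -1.62 gap 51.74 mm
along: tcp g-equiv 0.0186  lateral -0.0002 yaw err(tool z turn) 0.0002
t: 6.75
ee_pos: [0.5381, -0.1302, 0.1953]
tcp_rot: [3.14, 0.001, 1.275]
contact_force: [-0.8, -1.6, 1.1]
finger_gap: 0.609
t 6.75 tcp [ 0.5381 -0.1302  0.1953] rot [3.1396 0.0005 1.275 ] F [-0.8159 -1.5543  1.0731] F along bar -1.72 gap 52.05 mm
along: tcp g-equiv 0.0339  lateral -0.0001 yaw err(tool z turn) -0.0008
```

```bash
python3 -m jog '[0.9,0,0,0,0,0,5.2, 0.9,0,0,0,0,0,5.2, 0.9,0,0,0,0,0,5.2, 0.9,0,0,0,0,0,5.2]'; python3 st.py
```

```text
t: 7.25
ee_pos: [0.5498, -0.0932, 0.1952]
tcp_rot: [3.139, 0.001, 1.276]
contact_force: [1.4, -3.5, 0.2]
finger_gap: 0.611
t 7.25 tcp [ 0.5498 -0.0932  0.1952] rot [3.1387 0.0007 1.2755] F [ 1.3816 -3.5438  0.197 ] F along bar -2.99 gap 52.18 mm
along: tcp g-equiv 0.0728  lateral 0.0004 yaw err(tool z turn) -0.0003
```

```bash
python3 -m jog '[0.9,0,0,0,0,0,5.2, 0.9,0,0,0,0,0,5.2, 0.9,0,0,0,0,0,5.2, 0.6,0,0,0,0,0,5.2,0.4,0,0,0,0,0,5.2]'; python3 st.py;python3 - <<'E'
from h import *
for c,b,f in(("top",(300,150,410,240),6),("scene",(265,120,345,205),7)):
    im=get_image(c)[:,:,::-1]; x0,y0,x1,y1=b
    cv2.imwrite(f"pics/{c}3.png",cv2.resize(im[y0:y1,x0:x1],None,fx=f,fy=f,interpolation=cv2.INTER_CUBIC))
E
```

```text
t: 7.88
ee_pos: [0.5614, -0.0548, 0.1951]
tcp_rot: [3.139, 0.001, 1.276]
contact_force: [0.9, -3.1, 1.3]
finger_gap: 0.607
t 7.875 tcp [ 0.5614 -0.0548  0.1951] rot [3.1389 0.0007 1.2761] F [ 0.8981 -3.1118  1.2779] F along bar -2.72 gap 51.88 mm
along: tcp g-equiv 0.1129  lateral 0.0003 yaw err(tool z turn) 0.0003
```

View pics/scene3.png

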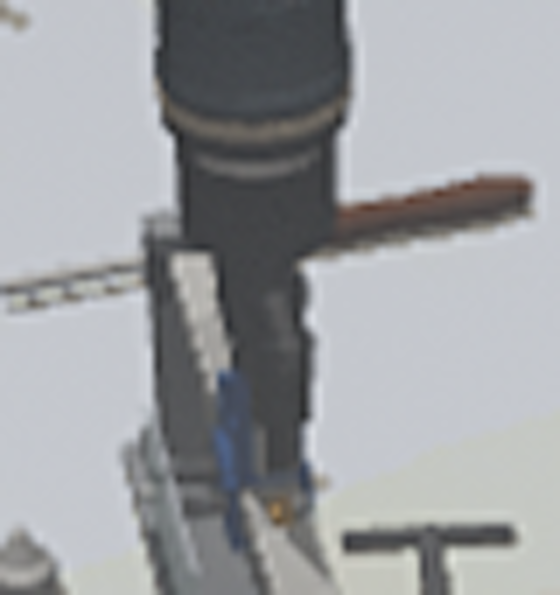

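View pics/top3.png

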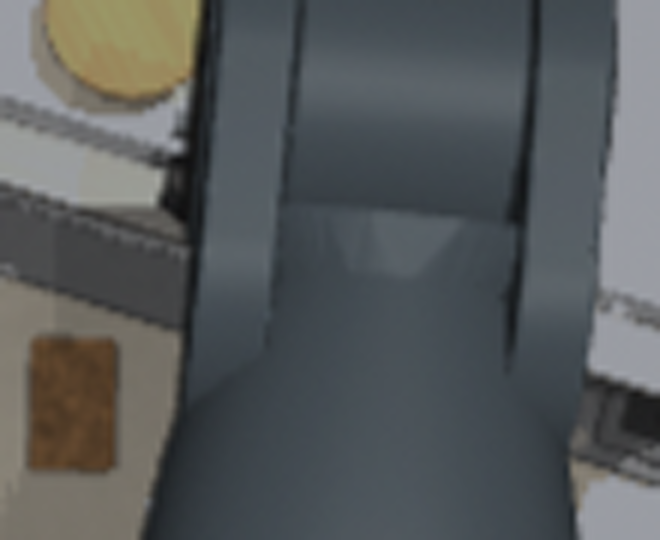

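```bash
python3 -m jog '[0.5,0,0,0.002,0.0,0,5.2, 0.5,0,0,0,0,0,5.2, 0.25,0,0,0,0,0,5.2]'; python3 st.py
```

```text
t: 8.35
ee_pos: [0.565, -0.0425, 0.195]
tcp_rot: [3.141, 0.001, 1.276]
contact_force: [1.5, -2.9, 0.5]
finger_gap: 0.606
t 8.35 tcp [ 0.565  -0.0425  0.195 ] rot [3.1414 0.0006 1.2756] F [ 1.4763 -2.9268  0.5138] F along bar -2.37 gap 51.78 mm
along: tcp g-equiv 0.1257  lateral 0.0002 yaw err(tool z turn) -0.0002
```

```bash
python3 -m jog '[0,0,0.25,0,0,0,5.2, 0,0,0.2,0,0,0,5.2]'; python3 -m jog '[0,0,0.15,0,0,0,5.2]'|egrep 'ee|force';python3 -m jog '[0,0,0.15,0,0,0,5.2]'|egrep 'ee|force'
```

```text
t: 8.6
ee_pos: [0.5649, -0.0422, 0.1902]
tcp_rot: [-3.141, 0.0, 1.276]
contact_force: [-1.3, -2.3, 1.2]
finger_gap: 0.609
ee_pos: [0.5648, -0.0421, 0.1886]
contact_force: [-1.2, -1.4, 4.5]
ee_pos: [0.5648, -0.0422, 0.1871]
contact_force: [-1.6, -1.4, 5.0]
```

```bash
python3 -m jog '[0,0,0.15,0,0,0,5.2]'|egrep 'ee|force';python3 -m jog '[0,0,0.15,0,0,0,5.2]'|egrep 'ee|force'
```

```text
ee_pos: [0.5648, -0.0421, 0.1857]
contact_force: [-0.8, -0.0, 5.2]
ee_pos: [0.5648, -0.0422, 0.1844]
contact_force: [-2.6, -1.4, 6.8]
```

```bash
python3 -m jog '[0,0,0.1,0,0,0,5.2]'|egrep 'ee|force';python3 -m jog '[0,0,0.1,0,0,0,5.2]'|egrep 'ee|force'; python3 st.py
```

```text
ee_pos: [0.5648, -0.0422, 0.1835]
contact_force: [-2.5, -0.4, 5.8]
ee_pos: [0.5648, -0.0421, 0.1827]
contact_force: [-1.9, -0.8, 6.9]
t 9.35 tcp [ 0.5648 -0.0421  0.1827] rot [ 3.1409 -0.0007  1.2758] F [-1.9384 -0.7822  6.9387] F along bar -1.31 gap 52.50 mm
along: tcp g-equiv 0.1260  lateral -0.0001 yaw err(tool z turn) -0.0000
```

```bash
python3 -m jog '[0,0,0.12,0,0,0,5.2]'|egrep 'ee|force';python3 -m jog '[0,0,0.08,0,0,0,5.2]'|egrep 'ee|force'
```

```text
ee_pos: [0.5648, -0.0422, 0.1818]
contact_force: [-3.1, -1.3, 7.0]
ee_pos: [0.5648, -0.0422, 0.1812]
contact_force: [-2.4, -0.4, 8.2]
```

```bash
python3 -m jog '[0,0,0.06,0,0,0,5.2]'|egrep 'ee|force'; python3 st.py
```

```text
ee_pos: [0.5648, -0.0421, 0.1808]
contact_force: [-2.7, -1.0, 7.8]
t 9.725 tcp [ 0.5648 -0.0421  0.1808] rot [ 3.14   -0.0012  1.2758] F [-2.7187 -1.0219  7.8458] F along bar -1.77 gap 51.70 mm
along: tcp g-equiv 0.1260  lateral -0.0001 yaw err(tool z turn) -0.0000
```

```bash
python3 -m jog '[0.1,0,0.05,0,0,0,5.2, 0.15,0,0.03,0,0,0,5.2]'; python3 st.py
```

```text
t: 9.98
ee_pos: [0.5653, -0.041, 0.1806]
tcp_rot: [3.139, 0.001, 1.275]
contact_force: [-4.0, -7.0, 7.5]
finger_gap: 0.606
t 9.975 tcp [ 0.5653 -0.041   0.1806] rot [3.1391 0.0011 1.2747] F [-4.031  -6.9504  7.5218] F along bar -7.82 gap 51.72 mm
along: tcp g-equiv 0.1272  lateral 0.0000 yaw err(tool z turn) -0.0011
```

```bash
python3 -m jog '[0.12,0,0.03,0,0,0,5.2]'|egrep 'ee|force'; python3 st.py
```

```text
ee_pos: [0.5654, -0.0405, 0.1806]
contact_force: [-5.1, -7.0, 7.9]
t 10.1 tcp [ 0.5654 -0.0405  0.1806] rot [3.1388 0.0024 1.2741] F [-5.1487 -7.0115  7.9326] F along bar -8.21 gap 52.01 mm
along: tcp g-equiv 0.1277  lateral 0.0000 yaw err(tool z turn) -0.0017
```

```bash
python3 -m jog '[0.15,0,0.03,0,0,0,5.2]'|egrep 'ee|force'; python3 st.py
```

```text
ee_pos: [0.5657, -0.0398, 0.1806]
contact_force: [-3.7, -7.1, 7.8]
t 10.225 tcp [ 0.5657 -0.0398  0.1806] rot [3.1383 0.0037 1.2734] F [-3.7405 -7.1172  7.7649] F along bar -7.90 gap 51.79 mm
along: tcp g-equiv 0.1285  lateral 0.0001 yaw err(tool z turn) -0.0024
```

```bash
python3 -m jog '[0.2,0,0.03,0.003,0.003,-0.003,5.2, 0.2,0,0.03,0,0,0,5.2]'|egrep 'ee|force'; python3 st.py
```

```text
ee_pos: [0.5666, -0.0374, 0.1805]
contact_force: [-4.6, -7.8, 7.4]
t 10.475 tcp [ 0.5666 -0.0374  0.1805] rot [3.1404 0.0033 1.275 ] F [-4.5631 -7.755   7.3872] F along bar -8.75 gap 52.19 mm
along: tcp g-equiv 0.1310  lateral 0.0003 yaw err(tool z turn) -0.0008
```

```bash
python3 -m jog '[0.2,0,0.03,0.001,0.001,-0.001,5.2, 0.2,0,0.03,0.001,0.001,-0.001,5.2]'|egrep 'ee|force'; python3 st.py
```

```text
ee_pos: [0.5674, -0.035, 0.1804]
contact_force: [-4.7, -7.3, 8.4]
t 10.725 tcp [ 0.5674 -0.035   0.1804] rot [-3.1415  0.004   1.2757] F [-4.6641 -7.323   8.3514] F along bar -8.36 gap 52.04 mm
along: tcp g-equiv 0.1335  lateral 0.0004 yaw err(tool z turn) -0.0001
```

```bash
python3 -m jog '[0.2,0,0.02,0,0.001,-0.001,5.2, 0.2,0,0.02,0,0.001,-0.001,5.2]'|egrep 'ee|force'; python3 st.py
```

```text
ee_pos: [0.5683, -0.0326, 0.1805]
contact_force: [-3.7, -5.8, 6.5]
t 10.975 tcp [ 0.5683 -0.0326  0.1805] rot [3.141  0.0047 1.2764] F [-3.6866 -5.7921  6.4998] F along bar -6.61 gap 52.19 mm
along: tcp g-equiv 0.1361  lateral 0.0004 yaw err(tool z turn) 0.0006
```

```bash
python3 -m jog '[0.2,0,0.02,0,0.001,-0.001,5.2, 0.2,0,0.02,0,0.001,-0.001,5.2]'|egrep 'ee|force'; python3 st.py
```

```text
ee_pos: [0.5691, -0.0301, 0.1804]
contact_force: [-3.5, -5.5, 6.6]
t 11.225 tcp [ 0.5691 -0.0301  0.1804] rot [3.1405 0.0052 1.2771] F [-3.468  -5.5097  6.5812] F along bar -6.28 gap 52.38 mm
along: tcp g-equiv 0.1387  lateral 0.0005 yaw err(tool z turn) 0.0013
```

```bash
python3 -m jog '[0.2,0,0.02,0,0.004,0.001,5.2, 0.2,0,0.02,0,0.002,0,5.2]'|egrep 'ee|force'; python3 st.py
```

```text
ee_pos: [0.57, -0.0275, 0.1805]
contact_force: [-2.7, -6.3, 4.8]
t 11.475 tcp [ 0.57   -0.0275  0.1805] rot [3.1397 0.0013 1.2749] F [-2.7177 -6.3274  4.7777] F along bar -6.84 gap 51.92 mm
along: tcp g-equiv 0.1414  lateral 0.0006 yaw err(tool z turn) -0.0009
```

```bash
python3 -m jog '[0.2,0,0.02,0,0.002,0,5.2, 0.2,0,0.02,0,0.002,0,5.2]'|egrep 'ee|force'; python3 st.py
```

```text
ee_pos: [0.5708, -0.0251, 0.1802]
contact_force: [-2.4, -6.8, 4.9]
t 11.725 tcp [ 0.5708 -0.0251  0.1802] rot [3.1392 0.     1.2737] F [-2.3953 -6.8456  4.8513] F along bar -7.25 gap 52.13 mm
along: tcp g-equiv 0.1440  lateral 0.0007 yaw err(tool z turn) -0.0021
```

```bash
python3 -m jog '[0.2,0,0.02,0,0.002,0,5.2, 0.2,0,0.02,0,0.002,0,5.2]'|egrep 'ee|force'; python3 st.py
```

```text
ee_pos: [0.5717, -0.0226, 0.18]
contact_force: [-2.5, -5.9, 5.8]
t 11.975 tcp [ 0.5717 -0.0226  0.18  ] rot [ 3.1386 -0.0013  1.2724] F [-2.4681 -5.884   5.7666] F along bar -6.35 gap 51.75 mm
along: tcp g-equiv 0.1466  lateral 0.0008 yaw err(tool z turn) -0.0034
```

```bash
python3 -m jog '[0.1,0,-0.2,0.003,-0.001,-0.003,5.2, 0.2,0,-0.1,0,0,0,5.2,0.2,0,0,0,0,0,5.2,0.2,0,0,0,0,0,5.2]'|egrep 'ee|force'; python3 st.py
```

```text
ee_pos: [0.5725, -0.0188, 0.1813]
contact_force: [-1.2, -7.2, 3.7]
t 12.475 tcp [ 0.5725 -0.0188  0.1813] rot [-3.1395  0.0059  1.2729] F [-1.2229 -7.1621  3.7065] F along bar -7.21 gap 52.22 mm
along: tcp g-equiv 0.1506  lateral 0.0004 yaw err(tool z turn) -0.0029
```

```bash
python3 -m jog '[0.2,0,0,0,0,0,5.2,0.2,0,0,0,0,0,5.2]'|egrep 'ee|force'; python3 st.py
```

```text
ee_pos: [0.5733, -0.0163, 0.1812]
contact_force: [-2.8, -6.2, 3.8]
t 12.725 tcp [ 0.5733 -0.0163  0.1812] rot [-3.1396  0.0087  1.2716] F [-2.8341 -6.1608  3.798 ] F along bar -6.72 gap 52.08 mm
along: tcp g-equiv 0.1532  lateral 0.0005 yaw err(tool z turn) -0.0042
```

```bash
python3 -m jog '[0.1,0,-0.15,-0.002,0.008,-0.004,5.2,0.2,0,0,0,0.001,-0.001,5.2,0.15,0,0,0,0.001,-0.001,5.2]'|egrep 'ee|force'; python3 st.py
```

```text
ee_pos: [0.5738, -0.014, 0.1817]
contact_force: [-2.0, -6.6, 4.1]
t 13.1 tcp [ 0.5738 -0.014   0.1817] rot [-3.1407  0.0028  1.276 ] F [-2.0128 -6.558   4.1145] F along bar -6.86 gap 51.84 mm
along: tcp g-equiv 0.1555  lateral 0.0003 yaw err(tool z turn) 0.0002
```

```bash
python3 -m jog '[0.2,0,0,0,0.002,-0.001,5.2,0.2,0,0,0,0.002,-0.001,5.2]'|egrep 'ee|force'; python3 st.py
```

```text
ee_pos: [0.5746, -0.0115, 0.1817]
contact_force: [-3.6, -6.3, 6.1]
t 13.35 tcp [ 0.5746 -0.0115  0.1817] rot [-3.1409  0.0014  1.2768] F [-3.5511 -6.3041  6.0508] F along bar -7.06 gap 51.90 mm
along: tcp g-equiv 0.1581  lateral 0.0004 yaw err(tool z turn) 0.0010
```

```bash
python3 -m jog '[0.15,0,0,0,0.003,0,5.2]'|egrep 'ee|force'; python3 st.py
```

```text
ee_pos: [0.575, -0.0105, 0.1816]
contact_force: [-0.5, -2.8, 1.7]
t 13.475 tcp [ 0.575  -0.0105  0.1816] rot [-3.1409 -0.0008  1.2764] F [-0.5177 -2.8156  1.7432] F along bar -2.84 gap 51.86 mm
along: tcp g-equiv 0.1592  lateral 0.0004 yaw err(tool z turn) 0.0006
```

```bash
python3 -m jog '[0.15,0,0,0,0.003,0,5.2]'|egrep 'ee|force'; python3 st.py
```

```text
ee_pos: [0.5754, -0.0091, 0.1816]
contact_force: [-0.1, -2.2, 1.9]
t 13.6 tcp [ 0.5754 -0.0091  0.1816] rot [-3.1409 -0.0038  1.2763] F [-0.144  -2.1953  1.8615] F along bar -2.14 gap 52.43 mm
along: tcp g-equiv 0.1607  lateral 0.0004 yaw err(tool z turn) 0.0005
```

```bash
python3 -m jog '[0,0,-0.1,0,0,0,6.5,0,0,0,0,0,0,7.0,0,0,-0.5,0,0,0,7.0]'|egrep 'ee|force'; python3 st.py
```

```text
ee_pos: [0.575, -0.0086, 0.1871]
contact_force: [0.2, 0.1, -0.1]
t 13.975 tcp [ 0.575  -0.0086  0.1871] rot [-3.1395 -0.0044  1.2767] F [ 0.2208  0.0867 -0.148 ] F along bar 0.15 gap 69.71 mm
along: tcp g-equiv 0.1611  lateral -0.0001 yaw err(tool z turn) 0.0009
```

```bash
python3 -m jog '[0,0,-2,0,0,0,7.0,0,0,-3,0,0,0,7.0,0,0,-3,0,0,0,7.0,0,0,-3,0,0,0,7.0]'|egrep 'ee|force'; python3 -m jog '[0,-5,0,0,0,0,7.0,0,-5,0,0,0,0,7.0,0,-5,0,0,0,0,7.0,0,-3,0,0,0,0,7.0,0,0,0,0,0,0,7.0]'; python3 - <<'E'
from h import *
for c,b,f in(("top",(260,140,440,250),4.4),("scene",(265,130,345,245),5)):
    im=get_image(c)[:,:,::-1]; x0,y0,x1,y1=b; cv2.imwrite(f"pics/{c}4f.png",im)
    cv2.imwrite(f"pics/{c}4.png",cv2.resize(im[y0:y1,x0:x1],None,fx=f,fy=f,interpolation=cv2.INTER_CUBIC))
E
```

```text
ee_pos: [0.5741, -0.0088, 0.2996]
contact_force: [-0.1, 0.2, -0.4]
t: 15.1
ee_pos: [0.3995, 0.0448, 0.3039]
tcp_rot: [3.139, -0.008, 1.277]
contact_force: [0.7, -0.4, -0.9]
finger_gap: 0.818
```

View pics/scene4.png

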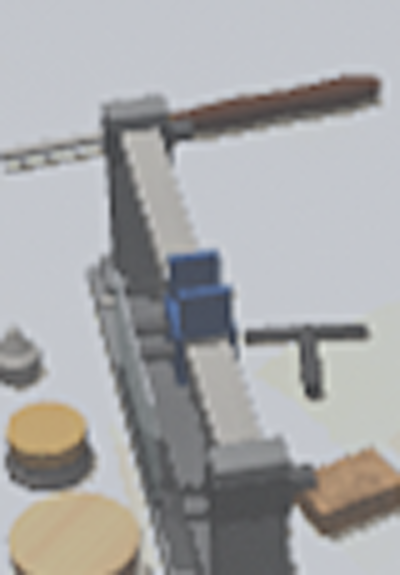

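View pics/top4.png

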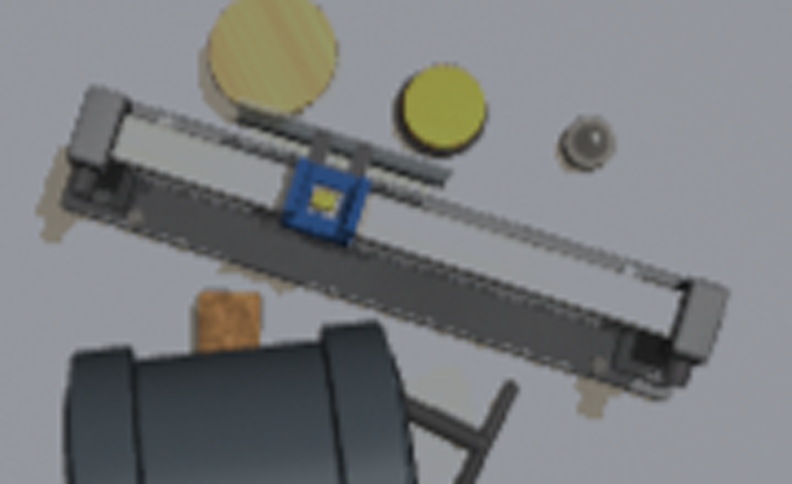

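The top picture shows the button at (323,199), in the middle of the sleeve's hole. The tins, blank and block are where they were, and the arm is clear of the stand. Handing in.

```bash
python3 -c "
from cell import ctrl
print(ctrl.close_job())"
```

```text
the job is handed in; nothing more can be done
None
```

The guard is locked as far as my checks can show, and I handed the job in at about 15 s of the 67 s. No verdict was reported.

**What I did:** I straddled the sleeve's ribs with the fingers 52 mm apart and touched the bar lightly to find its real height. I then pushed the sleeve to about 0.124 m and pressed the button about 8 mm down with the front fingertip. Keeping it down, I slid on until the sleeve covered it and it popped up, then opened the fingers and lifted clear.

**Checks that agreed:**
- **Force:** The highest reading was about 12 N, against the 30 N limit.
- **Pop-up:** The push force fell from about 7 N to 2.5 N at a guard reading of about 0.157 m. That is where the hole should free the button.
- **Final position:** I stopped at about 0.159–0.160 m by my own estimate. The last top picture shows the button centred in the hole. The nearby bystanders look unmoved in the last pictures, but I did not check the parting tool there.

**Checks that failed or were weak:**
- **Bar direction:** One automatic line fit of the bar edge was wrong (85° instead of 73°). I discarded it in favour of the hole and button positions.
- **No direct joint readings:** The guard value is estimated from the tool pose and could be off by 1–2 mm. The button's final height is inferred from the force drop and the picture, not measured.

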